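# Pin the swing arm of the shoe-last stand

### The arm

A 7-joint arm with a two-finger parallel gripper is mounted at the origin on the work surface. World frame = base frame: x ahead of the robot, y to its left, z up, the work surface at z = 0. Lengths are in mm, angles in rad, forces in N, time in s.
With the tool pointing down it reaches from about 400 to 900 mm from the base axis. Payload 5.5 kg.
Tool frame: the origin (TCP) lies on the centre line of the jaws, within the pads' length; the fingertips stand 17 mm ahead of it and the grasp point (between the pads) lies 2 mm behind it; z points along the fingers, y is the line along which they close (so a half turn about z gives the same grasp; the last joint's range is limited). The gripper opens to 85 mm and grips with 20 to 120 N. Pads are 22 mm wide; open, the fingers measure 114 mm over their backs; the gripper's body (76 mm by 85 mm) begins 54 mm behind the grasp point. The pads swing forward as they close: fully open they stand 13 mm farther back than shut.
Start: joints at [-1.074, 0.501, -0.427, 1.55, 0.221, 1.138, -0.21], TCP at [150.55, 632.325, 223.71] pointing down, gripper open.
Joint ranges: [-2.88, 2.88], [-0.31, 2.03], [-1.54, 1.56], [0.2, 2.42], [-1.41, 4.55], [0.19, 2.02], [-2.57, 2.57]. Speed limits (rad/s): [2.57, 2.57, 3.14, 3.14, 3.14, 3.14, 3.14].

### API

Orientations are given as a unit quaternion [x, y, z, w].
In Python, from plant import robot gives the robot as it stands.
- The arm moves only by the tool servo_tool, never from a script. Its arguments are lists of equal length, an entry for each row: "jaw": the opening in per cent of the stroke, from 0 (shut) to 100 (fully open); "slide": the shift along the tool's x, y, z in m, a list of three; "twist": the turn about the tool's z in rad. A call has exactly 5 rows; each row shifts and turns the commanded pose from where the row before left it, along the tool's axes as they then stand; what a row does not reach is not made up. A row lasts 1/10 s, in which the tool goes at most 50 mm and 8.59 degrees, less where a joint would pass 70% of its speed; a pose out of reach is approached as far as the arm can. A call with a gripper value outside its range is refused whole. The fingers move at their own pace and stop on an object; "force" is the grip in N (left out, the last holds). Time passes only in rows, so rows that do not move let the fingers close, or fill a call up. It gives the time, the measured TCP pose, the force, the opening and the grip force at its end, in the units of the state.
- robot.get_obs(): the state, without advancing time (a new reading comes with each control period).
- robot.read_camera(name): name is "scene" or "top"; returns the picture (384x512x3 uint8, red, green, blue); there is no depth.
- robot.calibration(name): a dict with "camera_matrix" (3x3 intrinsics, pixels), "R" (3x3) and "t" (3): a world point X has camera coordinates R X + t. Camera axes: x right, y down, z forward; pixel columns grow to the right and rows downward; lengths in mm; the calibration is good to about 2 mm. A picture is of the moment at which its call begins. calibration takes no time and is no camera call.
- robot.finish_job(): hands the job in; it is judged then, once.
Trained networks look in the newest picture that a camera, given by its name, has taken for a name from the list of things; names that differ only in an ending like _2 or _b are one class to them, and where a whole thing is asked for, a point or a joint stands for the part that bears it (a point fixed in the world has none). Each returns a list of dicts, best first, with "p" (0 to 1); they miss things now and then, are a little off and sometimes report something else, mostly with a low value. They report only what shows in the picture. A call takes as long as a camera call. They do not tell look-alikes from the thing itself.
- robot.boxes_of(thing, camera): "bbox" ([left, top, width, height] in pixels, round what is visible of it).
The state is a dict: "time": time; "qpos": joint angles; "joint_vel": joint speeds; "joint_efforts": joint torques, N m; "position": TCP position; "ee_rot": TCP orientation; "ft_force": force on the tool from outside, world axes, zero at the start; "wrist_torque": the same for the moment, N m; "grip_width": finger opening in mm; "gripper_force": force on a finger pad.
Only numpy, scipy, OpenCV 4.12 (cv2) and the standard library are available. Lean on these libraries where they do the work, as an engineer would, in place of code of your own. Each camera call takes 0.05 s, during which the arm holds its last target. There are 200 camera calls.

### The job

Lock the swing arm of the shoe stand: take the long pin from the wooden block and thread it down through the eye of the arm and on through the hole in the plate underneath, feeling for where the two holes line up, until its collar sits flush on the eye; then let go. Press gently, never force the pin, and leave the short pin, the tin, the brush and the hammer where they are.

Things in the scene. Friction and masses are not known exactly. Their poses are not given: they have to be found in the camera images.
- stand: Cast grey foot of a shoe-last stand, fixed to the counter, 300 mm long, up to 210 mm wide. Origin on the counter, on the vertical pivot axis of the swing arm; z up. The pin plate (dark steel, 70 mm along x, 246 mm along y, 20 mm thick, top 80 mm above the counter, open beneath) lies under the end of the arm, from about x = -215 to -145 mm and y = -90 to +156 mm, give or take 20 mm.
- range_end (a point): Not the hole, but the -y end of the line on which it lies: a point at the height of the plate's top, x = -170 mm, y = -22 mm of the stand. The plate has one vertical through hole (lower knuckle), 13.5 mm wide; it was set by hand and clamped, so the real hole lies 2 to 42 mm from this point, along the stand's +y. That is not measured and must be felt. It stays put during the job.
- swing (a joint): Turn of the swing arm about the vertical pivot, rad. 0: it points along -x of the stand; it grows as its end (the eye) goes towards +y of the stand; limits -0.2 and 0.52. It stays where left (about 1.2 N at the eye moves it) and can be dragged by the pin once that stands in the eye. An iron shoe form, top 212 mm above the counter, stands on it above the pivot and points away from the eye.
- eye (a point): Centre of the top face of the eye (upper knuckle) at the end of the swing arm: a steel ring 38 mm across and 16 mm high with a vertical through hole 13.5 mm wide, 170 mm from the pivot axis. Its top is 97 mm above the counter, its underside 1 mm above the plate.
- pin: The long steel pin, standing upright in one of the two holes of the block. Origin at the centre of its foot, z up along the pin. From the foot: a shaft 12 mm thick and 50 mm long, its foot tapering over the last 4 mm to 9 mm; then a round collar 22 mm across and 4 mm thick; then a square grip 14 by 14 mm and 30 mm tall, its flats along the pin's x and y. Overall 84 mm, about 110 g.
- pin_collar (a point): Centre of the underside of the long pin's collar, 50 mm above its foot. It rests on the top of the block at the start and must come to rest on the top of the eye.
- block: Wooden block, fixed, 60 mm (x) by 150 mm (y), 60 mm high, origin at the centre of its underside. Two vertical holes, 15 mm wide, at y = +40 and -40 mm, hold the long pin and the short pin; either may be in either hole.
- short_pin: A shorter pin of the same make: shaft 25 mm, square grip only 12 mm tall; stands in the other hole of the block. Leave it there.
- polish_tin: Round shoe-polish tin, 83 mm across, 30 mm high, origin under its centre. Leave it alone.
- shoe_brush: Shoe brush, 150 by 50 mm, 40 mm high, origin under its centre. Leave it alone.
- hammer: Hammer lying on the counter. Leave it alone.
Things that resemble listed ones, but are neither listed nor needed, are in the scene too. What is shaped like the pin but black, pink or red is not meant.

How it is judged:
By the outcome, as a careful person would: the job done as asked, in the order asked, and still so for the second after the job is handed in, with the robot touching nothing.
It also fails if it takes over 72 s, if anything falls off the work surface, if the arm or the gripper's body presses on something with over 40 N, if the wrist force passes 120 N, or if a joint passes its speed limit or range.

## Working session

There is one attempt and no reset: what is moved stays moved. The work goes in short steps, Python scripts to look and compute and a tool call to move; the robot and the scene stay as the last step left them, time stands still between calls to the robot, and variables do not carry over. Pictures are saved under pics/ and viewed, at most 10 in all, crops included, and the job is handed in when it is done.

Besides the shell and the picture viewer there is one more tool, called after "Call:" by a JSON object that holds its "fn" and its "kwargs", one argument or row to a line. servo_tool: Moves the arm, as the interface text tells. Its arguments: {"type":"object","properties":{"jaw":{"type":"array"},"slide":{"type":"array"},"twist":{"type":"array"},"force":{"type":"number"}},"required":["jaw","slide","twist"]}

```bash
mkdir -p pics; ls; cat > h.py <<'E'
from plant import robot
import numpy as np, cv2
def ray(cam,u,v):
    c=robot.calibration(cam);K=np.array(c["camera_matrix"]);R=np.array(c["R"]);t=np.array(c["t"])
    return -R.T@t, R.T@np.linalg.inv(K)@np.array([u,v,1.])
def onz(cam,u,v,z):
    o,d=ray(cam,u,v); return o+d*(z-o[2])/d[2]
def proj(cam,X):
    c=robot.calibration(cam);p=np.array(c["camera_matrix"])@(np.array(c["R"])@np.asarray(X,float)+np.array(c["t"]));return p[:2]/p[2]
E
python3 - <<'E'
from h import *
np.set_printoptions(precision=3,suppress=True)
for c in("scene","top"):
    im=robot.read_camera(c);cv2.imwrite(f"pics/{c}0.png",im[:,:,::-1]);k=robot.calibration(c)
    print(c,ray(c,256,192),k["camera_matrix"])
    for n in("stand","eye","pin","short_pin","block","polish_tin","shoe_brush","hammer"):
        print(n,[(np.round(b["bbox"],1).tolist(),round(b["p"],2)) for b in robot.boxes_of(n,c)][:4])
o=robot.get_obs();print(o)
E
```

```text
pics
scene (array([1050.959, -929.264,  768.221]), array([-0.387,  0.737, -0.555])) [[464.409   0.    249.989]
 [  0.    464.409 187.465]
 [  0.      0.      1.   ]]
stand [([228.3, 96.7, 104.3, 125.7], 0.72)]
eye [([266.1, 102.3, 63.5, 88.8], 0.97)]
pin [([114.0, 243.0, 10.4, 28.5], 0.77), ([152.1, 247.1, 9.5, 16.8], 0.63), ([106.2, 262.0, 11.1, 34.0], 0.61), ([134.7, 280.6, 13.3, 29.8], 0.58)]
short_pin [([183.0, 236.2, 8.4, 10.1], 0.42)]
block [([138.3, 234.3, 69.5, 60.3], 0.67)]
polish_tin [([267.9, 131.1, 23.1, 19.7], 0.67)]
shoe_brush [([315.7, 134.1, 42.0, 19.5], 0.81)]
hammer [([180.5, 294.3, 123.6, 40.0], 0.57)]
top (array([ 300.585,    7.323, 1306.161]), array([ 0.215,  0.002, -0.977])) [[415.576   0.    258.203]
 [  0.    415.576 193.972]
 [  0.      0.      1.   ]]
stand []
eye [([118.7, 159.5, 138.9, 33.7], 0.74)]
pin [([365.8, 214.3, 5.0, 11.9], 0.58), ([391.7, 206.0, 11.7, 10.0], 0.56), ([372.4, 250.3, 11.3, 6.7], 0.55), ([397.5, 236.0, 4.1, 6.5], 0.49)]
short_pin [([337.5, 118.8, 45.3, 74.0], 0.65), ([345.3, 205.0, 8.2, 6.9], 0.49)]
block [([330.2, 200.0, 57.4, 38.0], 0.67)]
polish_tin [([117.1, 226.5, 26.0, 24.0], 0.8)]
shoe_brush [([104.7, 150.0, 25.7, 53.5], 0.88)]
hammer [([337.1, 118.1, 47.6, 76.4], 0.89), ([122.3, 141.0, 148.2, 83.7], 0.22)]
{'time': 0.9, 'qpos': array([-1.074,  0.501, -0.427,  1.55 ,  0.221,  1.138, -0.21 ]), 'joint_vel': array([-0.   ,  0.001,  0.001, -0.   ,  0.001,  0.   , -0.001]), 'joint_efforts': array([ -0.   , -56.935,  -5.81 , -28.134,   0.013,   0.002,  -0.   ]), 'position': array([150.53 , 632.317, 223.703]), 'ee_rot': array([ 0.117,  0.993, -0.   , -0.   ]), 'ft_force': array([-0.689, -0.311, -0.511]), 'wrist_torque': array([-0.016,  0.006, -0.027]), 'gripper_force': 0.0, 'grip_width': 85.7685037479341}
```

```bash
python3 - <<'E'
import cv2
a=cv2.imread("pics/scene0.png");b=cv2.imread("pics/top0.png")
cv2.imwrite("pics/s1.png",cv2.resize(a[80:350,80:380],None,fx=2.2,fy=2.2,interpolation=cv2.INTER_CUBIC))
cv2.imwrite("pics/t1.png",cv2.resize(b[100:290,90:430],None,fx=2.3,fy=2.3,interpolation=cv2.INTER_CUBIC))
E
```

```text
(no output)
```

View pics/s1.png

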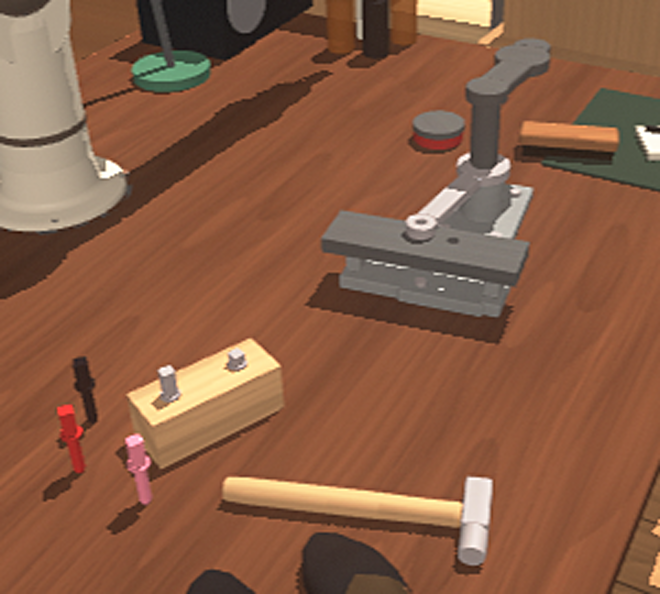

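View pics/t1.png

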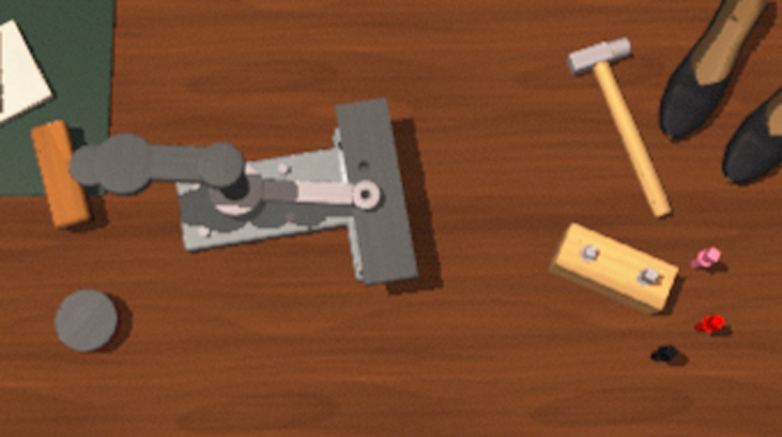

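```bash
python3 - <<'E'
from h import *
np.set_printoptions(precision=1,suppress=True)
T=lambda x,y,z:onz("top",90+x/2.3,100+y/2.3,z)
S=lambda x,y,z:onz("scene",80+x/2.2,80+y/2.2,z)
print("eye",T(366,194,97),S(421,224,97))
print("hole",T(364,165,80),S(453,240,80))
print("plate corners top",[T(*p,80) for p in((337,106),(387,98),(417,275),(366,283))])
print("plate corners scn",[S(*p,80) for p in((342,212),(528,245),(520,278),(322,242))])
print("pivot form top", T(238,180,97))
print("base plate corners",[T(*p,0) for p in((188,250),)])
print("block top",[T(*p,60) for p in((573,224),(678,268),(660,303),(555,260))])
print("block scn",[S(*p,60) for p in((130,396),(253,340),(284,373),(160,430))])
print("pin",T(650,274,94),S(168,370,94)); print("short",T(590,252,76),S(237,353,76))
for n,p in(("pink",(710,256)),("red",(713,323)),("black",(665,353))): print(n,T(*p,50))
print("hammer",T(605,55,20),T(660,210,15),"shoe",T(675,125,20))
E
```

```text
eye [590.8  29.8  97. ] [596.6  24.4  97. ]
hole [634.5  32.3  80. ] [636.   33.2  80. ]
plate corners top [array([717.2,  67.8,  80. ]), array([727.4,   0.3,  80. ]), array([486. , -34.8,  80. ]), array([476.6,  31.4,  80. ])]
plate corners scn [array([482.1,  29.3,  80. ]), array([721.7,  63.6,  80. ]), array([738.1,  -5.2,  80. ]), array([494.6, -42.4,  80. ])]
pivot form top [612.1 196.6  97. ]
base plate corners [array([538. , 279.4,   0. ])]
block top [array([ 554.3, -244.6,   60. ]), array([ 493. , -379.7,   60. ]), array([ 447.1, -352.4,   60. ]), array([ 506.2, -218.1,   60. ])]
block scn [array([ 447.2, -353.9,   60. ]), array([ 509.7, -220. ,   60. ]), array([ 569.8, -251.4,   60. ]), array([ 506. , -379.6,   60. ])]
pin [ 480.5 -332.6   94. ] [ 485.5 -333.2   94. ]
short [ 513.4 -261.5   76. ] [ 518.9 -262.    76. ]
pink [ 510.  -426.7   50. ]
red [ 420.9 -422.9   50. ]
black [ 382.8 -356.9   50. ]
hammer [ 808.  -312.4   20. ] [ 581.4 -375.2   15. ] shoe [ 702.2 -404.1   20. ]
```

```bash
cat >> h.py <<'E'
def mosaic(crops,out,w=40,h=30,f=10):
    t=[]
    for im,(x,y) in crops:
        c=cv2.resize(im[y:y+h,x:x+w],None,fx=f,fy=f,interpolation=cv2.INTER_CUBIC)
        for k in range(0,w,10): cv2.putText(c,str(x+k),(k*f,9),0,.33,(0,255,255));cv2.line(c,(k*f,10),(k*f,16),(0,255,255))
        for k in range(0,h,10): cv2.putText(c,str(y+k),(0,k*f+12),0,.33,(0,255,0));cv2.line(c,(0,k*f),(8,k*f),(0,255,0))
        t.append(c)
    cv2.imwrite(out,np.vstack([np.hstack(t[i:i+2]) for i in range(0,len(t),2)]))
E
python3 - <<'E'
from h import *
a=cv2.imread("pics/scene0.png");b=cv2.imread("pics/top0.png")
mosaic([(a,(258,170)),(a,(140,240)),(b,(230,160)),(b,(355,205))],"pics/m1.png")
E
```

```text
(no output)
```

View pics/m1.png

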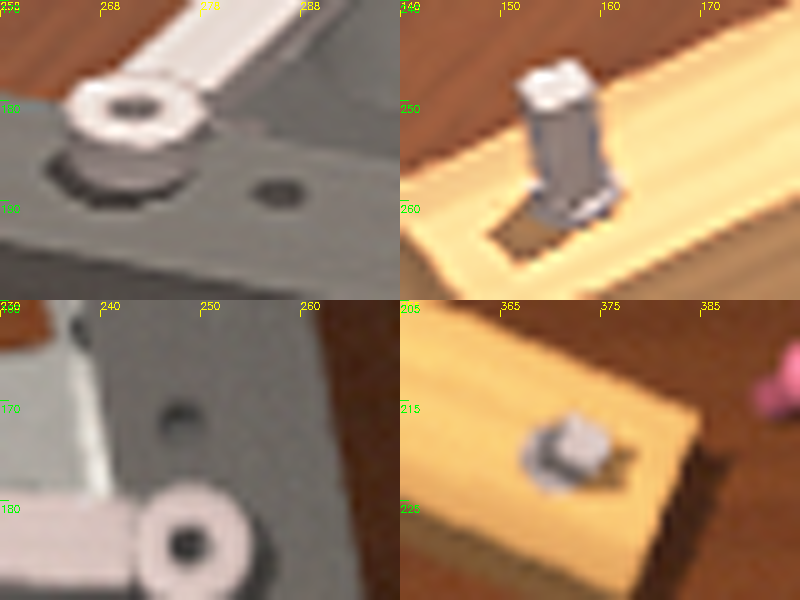

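Call:
{"fn": "servo_tool", "kwargs": {
  "jaw": [50,50,50,50,50],
  "slide": [
    [0,0,-0.02],
    [0,0,-0.02],
    [0,0,-0.02],
    [0,0,-0.02],
    [0,0,-0.02]
  ],
  "twist": [0,0,0,0,0],
  "force": 40
}}

```text
time: 1.4
position: [150.5, 632.2, 324.6]
ee_rot: [0.117, 0.993, 0.0, -0.0]
ft_force: [0.1, 0.1, 0.4]
grip_width: 42.9
gripper_force: 0.0
```

```bash
python3 - <<'E'
from h import *
np.set_printoptions(precision=1,suppress=True)
def tri(ps,pt):
    A=np.zeros((3,3));b=np.zeros(3)
    for c,p in(("scene",ps),("top",pt)):
        o,d=ray(c,*p);d/=np.linalg.norm(d);M=np.eye(3)-np.outer(d,d);A+=M;b+=M@o
    return np.linalg.solve(A,b)
for n,ps,pt,z in(("eye",(271.05,180.35),(248.75,184.05),97),("hole",(285.45,188.85),(247.75,171.25),80),("pin",(155.05,247.9),(372.85,218.75),94)):
    print(n,onz("scene",*ps,z),onz("top",*pt,z),tri(ps,pt))
c=onz("scene",155.05,247.9,94)
ct=onz("top",372.85,218.75,94)
for yaw in range(0,90,15):
    a=np.radians(yaw);q=[np.array([np.cos(a+k*np.pi/2+np.pi/4),np.sin(a+k*np.pi/2+np.pi/4),0])*9.9 for k in range(4)]
    print(yaw,[np.round(((proj("scene",c+d)-[140,240])*10+[405,5])).astype(int).tolist() for d in q],[np.round(((proj("top",ct+d)-[355,205])*10+[405,305])).astype(int).tolist() for d in q])
print(robot.get_obs()["qpos"])
E
```

```text
eye [592.7  30.7  97. ] [591.7  30.9  97. ] [592.1  31.1  96.5]
hole [634.4  33.7  80. ] [636.   33.9  80. ] [635.2  33.5  80.6]
pin [ 482.3 -333.8   94. ] [ 481.6 -333.4   94. ] [ 481.8 -333.5   93.6]
0 [[600, 75], [550, 57], [511, 93], [561, 112]] [[558, 419], [561, 466], [609, 466], [605, 419]]
15 [[597, 68], [539, 60], [514, 100], [573, 109]] [[553, 426], [569, 472], [614, 459], [598, 413]]
30 [[591, 62], [528, 65], [519, 106], [583, 104]] [[550, 434], [577, 475], [617, 451], [590, 410]]
45 [[583, 58], [520, 71], [528, 110], [591, 97]] [[550, 443], [586, 476], [617, 442], [581, 409]]
60 [[573, 56], [514, 78], [538, 113], [597, 90]] [[552, 452], [595, 475], [615, 433], [572, 411]]
75 [[561, 55], [511, 86], [549, 113], [600, 82]] [[556, 460], [602, 471], [611, 425], [565, 414]]
[-1.1  0.4 -0.4  1.4  0.2  1.3 -0.2]
```

Call:
{"fn": "servo_tool", "kwargs": {
  "jaw": [50,50,50,50,50],
  "slide": [
    [-0.046,-0.016,0],
    [-0.046,-0.016,0],
    [-0.046,-0.016,0],
    [-0.036,-0.036,0],
    [-0.036,-0.036,0]
  ],
  "twist": [0,0,0,0,0]
}}

```text
time: 1.9
position: [327.5, 466.9, 323.5]
ee_rot: [0.117, 0.993, 0.0, -0.0]
ft_force: [-0.0, 1.7, -0.2]
grip_width: 42.3
gripper_force: 0.0
```

Call:
{"fn": "servo_tool", "kwargs": {
  "jaw": [50,50,50,50,50],
  "slide": [
    [-0.033,-0.037,0],
    [-0.033,-0.037,0],
    [-0.033,-0.037,0],
    [-0.033,-0.037,0],
    [-0.033,-0.037,0]
  ],
  "twist": [0,0,0,0,0]
}}

```text
time: 2.4
position: [444.4, 248.4, 324.1]
ee_rot: [0.117, 0.993, 0.0, 0.0]
ft_force: [-0.2, 0.4, -0.4]
grip_width: 42.6
gripper_force: 0.0
```

Call:
{"fn": "servo_tool", "kwargs": {
  "jaw": [50,50,50,50,50],
  "slide": [
    [-0.015,-0.047,0],
    [-0.015,-0.047,0],
    [-0.015,-0.047,0],
    [-0.015,-0.047,0],
    [-0.015,-0.047,0]
  ],
  "twist": [0,0,0,0,0]
}}

```text
time: 2.9
position: [462.1, 2.4, 324.1]
ee_rot: [0.116, 0.993, 0.0, 0.001]
ft_force: [1.6, -0.2, -0.4]
grip_width: 42.9
gripper_force: 0.0
```

Call:
{"fn": "servo_tool", "kwargs": {
  "jaw": [50,50,50,50,50],
  "slide": [
    [-0.015,-0.047,0],
    [-0.015,-0.047,0],
    [-0.015,-0.047,0],
    [-0.015,-0.047,0],
    [-0.015,-0.047,0]
  ],
  "twist": [0,0,0,0,0]
}}

```text
time: 3.4
position: [480.7, -243.5, 324.1]
ee_rot: [0.116, 0.993, -0.0, 0.0]
ft_force: [0.2, 0.9, 0.1]
grip_width: 42.9
gripper_force: 0.0
```

```bash
python3 -c "
from h import *
o=robot.get_obs();print(o['qpos'].round(2),o['position'],o['ee_rot'])"
```

```text
[ 0.22  0.18  0.23  1.72 -0.05  1.24  1.8 ] [ 480.74920461 -243.50990067  324.09924524] [ 1.16379820e-01  9.93204660e-01 -4.99395662e-05  4.87808753e-04]
```

Call:
{"fn": "servo_tool", "kwargs": {
  "jaw": [50,50,50,50,50],
  "slide": [
    [-0.0074,-0.0291,0],
    [-0.0074,-0.0291,0],
    [-0.0073,-0.0291,0],
    [0,0,0.045],
    [0,0,0.045]
  ],
  "twist": [0,0,0,0.095,0.095]
}}

```text
time: 3.9
position: [482.8, -333.9, 234.1]
ee_rot: [0.213, 0.977, -0.001, 0.002]
ft_force: [0.1, -0.1, -1.6]
grip_width: 42.4
gripper_force: 0.0
```

Call:
{"fn": "servo_tool", "kwargs": {
  "jaw": [50,50,50,50,50],
  "slide": [
    [0,0,0.045],
    [0,0,0.045],
    [0,0,0],
    [0,0,0],
    [0,0,0]
  ],
  "twist": [0,0,0,0,0]
}}

```text
time: 4.4
position: [483.9, -333.0, 146.5]
ee_rot: [0.21, 0.978, -0.001, 0.002]
ft_force: [1.4, -0.5, 0.2]
grip_width: 42.9
gripper_force: 0.0
```

```bash
python3 - <<'E'
from h import *
o=robot.get_obs();print(o['qpos'].round(2),o['position'],o['ee_rot'])
a=robot.read_camera("scene")[:,:,::-1];b=robot.read_camera("top")[:,:,::-1]
cv2.imwrite("pics/s2.png",a);cv2.imwrite("pics/t2.png",b)
mosaic([(a,(125,220)),(b,(342,196))],"pics/m2.png",w=50,h=50,f=8)
E
```

```text
[ 0.34  0.45  0.28  1.81 -0.16  0.9   1.84] [ 483.88677922 -332.96603772  146.54765643] [ 2.10295441e-01  9.77635291e-01 -7.12650975e-04  2.13489910e-03]
```

View pics/m2.png

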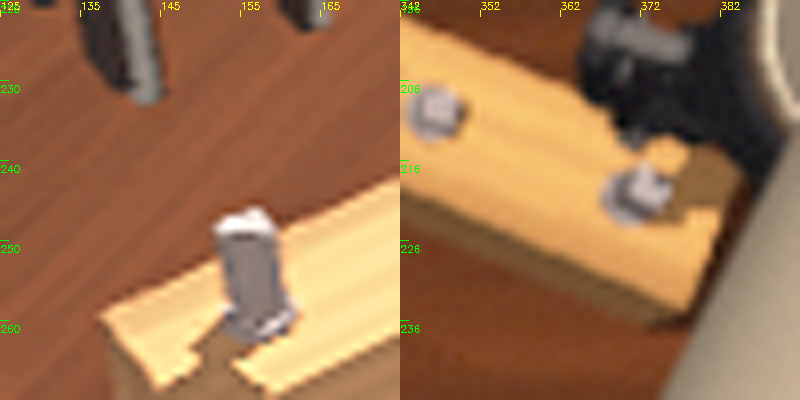

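Call:
{"fn": "servo_tool", "kwargs": {
  "jaw": [50,50,50,50,50],
  "slide": [
    [0.0015,-0.0012,0.02],
    [0,0,0.02],
    [0,0,0.0135],
    [0,0,0.008],
    [0,0,0]
  ],
  "twist": [0,0,0,0,0]
}}

```text
time: 5.0
position: [480.1, -332.0, 81.9]
ee_rot: [0.21, 0.978, 0.0, -0.0]
ft_force: [0.4, -0.9, 0.1]
grip_width: 42.8
gripper_force: 0.0
```

Call:
{"fn": "servo_tool", "kwargs": {
  "jaw": [0,0,0,0,0],
  "slide": [
    [0,0,0],
    [0,0,0],
    [0,0,0],
    [0,0,0],
    [0,0,0]
  ],
  "twist": [0,0,0,0,0],
  "force": 40
}}

```text
time: 5.5
position: [480.9, -332.5, 83.2]
ee_rot: [0.21, 0.978, -0.0, 0.001]
ft_force: [-0.3, 0.7, 6.1]
grip_width: 11.5
gripper_force: 39.3
```

Call:
{"fn": "servo_tool", "kwargs": {
  "jaw": [0,0,0,0,0],
  "slide": [
    [0,0,0],
    [0,0,0],
    [0,0,0],
    [0,0,0],
    [0,0,0]
  ],
  "twist": [0,0,0,0,0]
}}

```text
time: 6.0
position: [481.0, -332.6, 83.2]
ee_rot: [0.21, 0.978, -0.0, 0.001]
ft_force: [-0.2, 0.7, 6.2]
grip_width: 11.7
gripper_force: 39.3
```

Call:
{"fn": "servo_tool", "kwargs": {
  "jaw": [0,0,0,0,0],
  "slide": [
    [0,0,-0.005],
    [0,0,-0.01],
    [0,0,-0.02],
    [0,0,-0.03],
    [0,0,-0.03]
  ],
  "twist": [0,0,0,0,0]
}}

```text
time: 6.5
position: [479.5, -332.0, 178.1]
ee_rot: [0.21, 0.978, 0.0, -0.001]
ft_force: [0.4, -0.4, -1.8]
grip_width: 11.7
gripper_force: 39.1
```

Call:
{"fn": "servo_tool", "kwargs": {
  "jaw": [0,0,0,0,0],
  "slide": [
    [0,0,-0.03],
    [0,0,-0.03],
    [0,0,0],
    [0,0,0],
    [0,0,0]
  ],
  "twist": [0,0,0,0,0]
}}

```text
time: 7.0
position: [479.3, -331.5, 236.0]
ee_rot: [0.21, 0.978, 0.0, -0.001]
ft_force: [-0.5, 0.1, -1.3]
grip_width: 11.8
gripper_force: 39.1
```

```bash
python3 - <<'E'
from h import *
o=robot.get_obs();print(o['qpos'].round(2),o['position'],o['ee_rot'],o['ft_force'],o['wrist_torque'])
a=robot.read_camera("scene")[:,:,::-1];b=robot.read_camera("top")[:,:,::-1]
print(proj("scene",o['position']),proj("top",o['position']))
mosaic([(a,(125,195)),(b,(342,186))],"pics/m3.png",w=50,h=60,f=8)
E
```

```text
[ 0.32  0.35  0.31  1.73 -0.12  1.09  1.81] [ 479.30044246 -331.48364505  235.97539517] [ 2.10290861e-01  9.77638083e-01  4.33451944e-04 -1.15939499e-03] [-0.52771994  0.13266184 -1.3447239 ] [-0.01104587 -0.02545563 -0.00832044]
[145.75959854 194.17240989] [386.84062219 211.36847979]
```

View pics/m3.png

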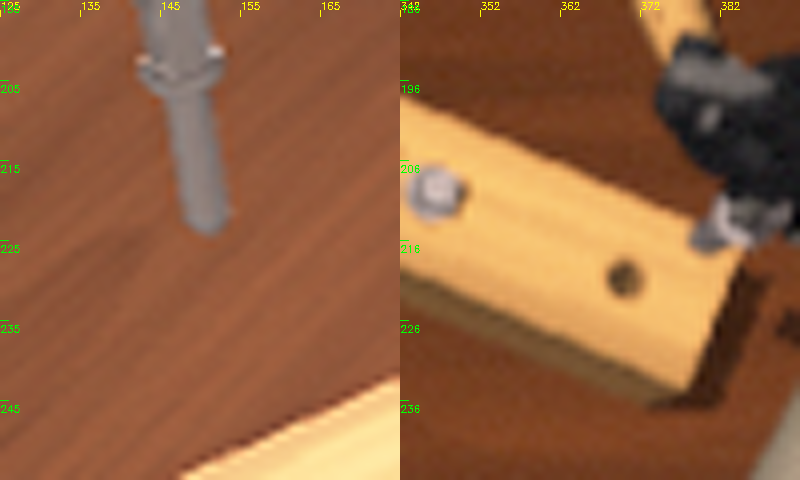

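```bash
python3 - <<'E'
from h import *
p=np.array([479.3,-331.5,162.8])
q=lambda uv,o:np.round((uv-np.array(o))*8).tolist()
for dz in(0,50,54): print(dz,q(proj("scene",p+[0,0,dz]),(125,195)),np.round((proj("top",p+[0,0,dz])-[342,186])*8+[400,0]))
E
```

```text
0 [204.0, 219.0] [695. 239.]
50 [178.0, 67.0] [738. 215.]
54 [176.0, 54.0] [741. 213.]
```

Call:
{"fn": "servo_tool", "kwargs": {
  "jaw": [0,0,0,0,0],
  "slide": [
    [0.0046,0.0377,0],
    [0.0046,0.0377,0],
    [0.0046,0.0377,0],
    [0.0046,0.0377,0],
    [0.0046,0.0377,0]
  ],
  "twist": [0,0,0,0,0]
}}

```text
time: 7.6
position: [536.3, -149.3, 236.0]
ee_rot: [0.21, 0.978, -0.0, -0.001]
ft_force: [1.0, -0.0, -1.2]
grip_width: 11.5
gripper_force: 39.2
```

Call:
{"fn": "servo_tool", "kwargs": {
  "jaw": [0,0,0,0,0],
  "slide": [
    [0.0046,0.0377,0],
    [0.0046,0.0377,0],
    [0.0046,0.0377,0],
    [0.0046,0.0377,0],
    [0.0046,0.0377,0]
  ],
  "twist": [0,0,0,0,0]
}}

```text
time: 8.1
position: [592.9, 31.8, 235.9]
ee_rot: [0.21, 0.978, -0.0, -0.001]
ft_force: [0.4, -0.5, -1.1]
grip_width: 11.7
gripper_force: 39.2
```

Call:
{"fn": "servo_tool", "kwargs": {
  "jaw": [0,0,0,0,0],
  "slide": [
    [0,0,0.02],
    [0,0,0.02],
    [0,0,0],
    [0,0,0],
    [0,0,0]
  ],
  "twist": [0,0,0,0,0]
}}

```text
time: 8.6
position: [593.9, 29.9, 197.9]
ee_rot: [0.211, 0.978, 0.0, 0.0]
ft_force: [-0.5, -0.2, -0.6]
grip_width: 11.5
gripper_force: 39.2
```

```bash
python3 - <<'E'
from h import *
o=robot.get_obs();print(o['qpos'].round(2),o['position'],o['ee_rot'],o['ft_force'])
a=robot.read_camera("scene")[:,:,::-1];b=robot.read_camera("top")[:,:,::-1]
cv2.imwrite("pics/s4.png",a);cv2.imwrite("pics/t4.png",b)
p=o['position']-[0,0,73.2]
for dz in(0,50,54): print(dz,proj("scene",p+[0,0,dz]),proj("top",p+[0,0,dz]))
mosaic([(a,(250,145)),(b,(225,155))],"pics/m4.png",w=50,h=50,f=8)
E
```

```text
[-0.2   0.39  0.13  1.74 -0.06  1.01  1.1 ] [593.85875903  29.93855381 197.91017579] [2.10711364e-01 9.77548205e-01 9.57465012e-05 4.68628410e-04] [-0.51681652 -0.2434386  -0.63082228]
0 [271.41340274 171.82083764] [248.86626411 181.11396326]
50 [271.57533049 155.43636962] [248.4777021  176.83033182]
54 [271.58860036 154.09367324] [248.44520717 176.47209729]
```

View pics/m4.png

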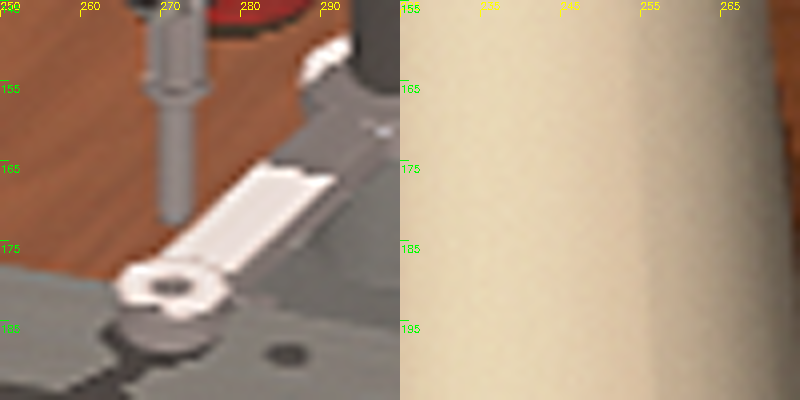

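Call:
{"fn": "servo_tool", "kwargs": {
  "jaw": [0,0,0,0,0],
  "slide": [
    [0.0019,0.0003,0.01],
    [0,0,0.01],
    [0,0,0.003],
    [0,0,0],
    [0,0,0]
  ],
  "twist": [0,0,0,0,0]
}}

```text
time: 9.2
position: [591.7, 31.4, 174.0]
ee_rot: [0.21, 0.978, -0.0, -0.0]
ft_force: [0.2, 0.0, -1.3]
grip_width: 11.8
gripper_force: 39.2
```

Call:
{"fn": "servo_tool", "kwargs": {
  "jaw": [0,0,0,0,0],
  "slide": [
    [0,0,0.002],
    [0,0,0.002],
    [0,0,0.001],
    [0,0,0.001],
    [0,0,0]
  ],
  "twist": [0,0,0,0,0]
}}

```text
time: 9.7
position: [591.6, 31.4, 168.0]
ee_rot: [0.21, 0.978, -0.0, -0.0]
ft_force: [0.0, 0.4, -1.9]
grip_width: 11.4
gripper_force: 39.2
```

Call:
{"fn": "servo_tool", "kwargs": {
  "jaw": [0,0,0,0,0],
  "slide": [
    [0,0,0.002],
    [0,0,0.002],
    [0,0,0.002],
    [0,0,0.001],
    [0,0,0]
  ],
  "twist": [0,0,0,0,0]
}}

```text
time: 10.2
position: [591.5, 31.5, 160.9]
ee_rot: [0.21, 0.978, -0.0, -0.0]
ft_force: [-0.5, 0.5, -1.5]
grip_width: 11.7
gripper_force: 39.2
```

Call:
{"fn": "servo_tool", "kwargs": {
  "jaw": [0,0,0,0,0],
  "slide": [
    [0,0,0.002],
    [0,0,0.002],
    [0,0,0.001],
    [0,0,0],
    [0,0,0]
  ],
  "twist": [0,0,0,0,0]
}}

```text
time: 10.7
position: [591.6, 31.5, 156.1]
ee_rot: [0.21, 0.978, -0.0, -0.0]
ft_force: [0.8, 0.7, -1.5]
grip_width: 11.8
gripper_force: 39.2
```

Call:
{"fn": "servo_tool", "kwargs": {
  "jaw": [0,0,0,0,0],
  "slide": [
    [-0.0019,0.0007,0],
    [-0.0019,0.0007,0],
    [-0.0019,0.0007,0],
    [-0.0019,0.0007,0],
    [-0.0019,0.0007,0]
  ],
  "twist": [0,0,0,0,0]
}}

```text
time: 11.2
position: [601.8, 30.8, 156.1]
ee_rot: [0.21, 0.978, -0.0, -0.0]
ft_force: [-0.8, 0.4, -0.6]
grip_width: 11.7
gripper_force: 39.2
```

Call:
{"fn": "servo_tool", "kwargs": {
  "jaw": [0,0,0,0,0],
  "slide": [
    [-0.0018,0.0008,0],
    [-0.0018,0.0008,0],
    [-0.0018,0.0008,0],
    [-0.0018,0.0008,0],
    [-0.0018,0.0008,0]
  ],
  "twist": [0,0,0,0,0]
}}

```text
time: 11.7
position: [611.8, 30.7, 156.1]
ee_rot: [0.21, 0.978, 0.0, -0.0]
ft_force: [-1.6, -0.1, -1.2]
grip_width: 11.6
gripper_force: 39.2
```

Call:
{"fn": "servo_tool", "kwargs": {
  "jaw": [0,0,0,0,0],
  "slide": [
    [-0.0018,0.0009,0],
    [-0.0018,0.0009,0],
    [-0.0018,0.0009,0],
    [-0.0018,0.0009,0],
    [-0.0018,0.0009,0]
  ],
  "twist": [0,0,0,0,0]
}}

```text
time: 12.2
position: [621.8, 31.1, 156.1]
ee_rot: [0.21, 0.978, 0.0, -0.0]
ft_force: [-1.5, 2.0, -0.8]
grip_width: 11.7
gripper_force: 39.1
```

Call:
{"fn": "servo_tool", "kwargs": {
  "jaw": [0,0,0,0,0],
  "slide": [
    [-0.0017,0.0011,0],
    [-0.0017,0.0011,0],
    [-0.0017,0.0011,0],
    [-0.0017,0.0012,0],
    [-0.0017,0.0012,0]
  ],
  "twist": [0,0,0,0,0]
}}

```text
time: 12.7
position: [631.9, 32.8, 156.2]
ee_rot: [0.21, 0.978, -0.0, -0.0]
ft_force: [-1.7, -0.3, -1.4]
grip_width: 11.2
gripper_force: 39.1
```

Call:
{"fn": "servo_tool", "kwargs": {
  "jaw": [0,0,0,0,0],
  "slide": [
    [0,0,0.001],
    [0,0,0.001],
    [0,0,0.0005],
    [0,0,0],
    [0,0,0]
  ],
  "twist": [0,0,0,0,0]
}}

```text
time: 13.2
position: [631.8, 32.8, 153.7]
ee_rot: [0.21, 0.978, 0.0, 0.0]
ft_force: [-1.4, 0.4, -1.1]
grip_width: 11.7
gripper_force: 39.2
```

Call:
{"fn": "servo_tool", "kwargs": {
  "jaw": [0,0,0,0,0],
  "slide": [
    [0,0,0.0005],
    [0,0,0.0005],
    [0,0,0],
    [0,0,0],
    [0,0,0]
  ],
  "twist": [0,0,0,0,0]
}}

```text
time: 13.7
position: [632.1, 32.8, 153.1]
ee_rot: [0.21, 0.978, 0.0, 0.0]
ft_force: [-1.1, 0.6, 1.6]
grip_width: 11.7
gripper_force: 39.6
```

Call:
{"fn": "servo_tool", "kwargs": {
  "jaw": [0,0,0,0,0],
  "slide": [
    [-0.0004,0.0003,0],
    [-0.0004,0.0003,0],
    [-0.0004,0.0003,0],
    [-0.0004,0.0003,0],
    [0,0,0]
  ],
  "twist": [0,0,0,0,0]
}}

```text
time: 14.2
position: [633.9, 33.1, 152.8]
ee_rot: [0.21, 0.978, -0.0, 0.0]
ft_force: [-0.8, 0.3, 3.1]
grip_width: 11.5
gripper_force: 39.8
```

Call:
{"fn": "servo_tool", "kwargs": {
  "jaw": [0,0,0,0,0],
  "slide": [
    [-0.0004,0.0003,0],
    [-0.0004,0.0003,0],
    [0,0,0],
    [0,0,0],
    [0,0,0]
  ],
  "twist": [0,0,0,0,0]
}}

```text
time: 14.7
position: [634.7, 33.3, 152.7]
ee_rot: [0.21, 0.978, -0.0, 0.0]
ft_force: [-1.2, -0.4, 4.9]
grip_width: 11.9
gripper_force: 39.8
```

Call:
{"fn": "servo_tool", "kwargs": {
  "jaw": [0,0,0,0,0],
  "slide": [
    [-0.0004,0.0003,0],
    [-0.0004,0.0003,0],
    [-0.0004,0.0003,0],
    [0,0,0],
    [0,0,0]
  ],
  "twist": [0,0,0,0,0]
}}

```text
time: 15.2
position: [636.1, 33.7, 152.6]
ee_rot: [0.21, 0.978, -0.0, -0.0]
ft_force: [-2.0, -0.7, 3.5]
grip_width: 11.8
gripper_force: 39.8
```

Call:
{"fn": "servo_tool", "kwargs": {
  "jaw": [0,0,0,0,0],
  "slide": [
    [-0.0004,0.0003,0],
    [-0.0004,0.0003,0],
    [-0.0004,0.0003,0],
    [0,0,0],
    [0,0,0]
  ],
  "twist": [0,0,0,0,0]
}}

```text
time: 15.7
position: [637.4, 34.0, 152.5]
ee_rot: [0.21, 0.978, -0.0, -0.0]
ft_force: [-2.4, -1.2, 4.1]
grip_width: 11.6
gripper_force: 39.7
```

```bash
python3 - <<'E'
from h import *
a=robot.read_camera("scene")[:,:,::-1].copy()
o=robot.get_obs();print(o['position'],o['ft_force'],proj("scene",[635.2,33.5,80]),proj("scene",o['position']*[1,1,0]+[0,0,97]))
b=cv2.imread("pics/scene0.png")
mosaic([(a,(258,160)),(b,(258,160))],"pics/m5.png",w=50,h=40,f=8)
E
```

```text
[637.4296506   33.9850811  152.50168883] [-2.63901542 -1.54477977  2.88328084] [285.68697564 188.95363751] [286.68508196 183.7521215 ]
```

View pics/m5.png

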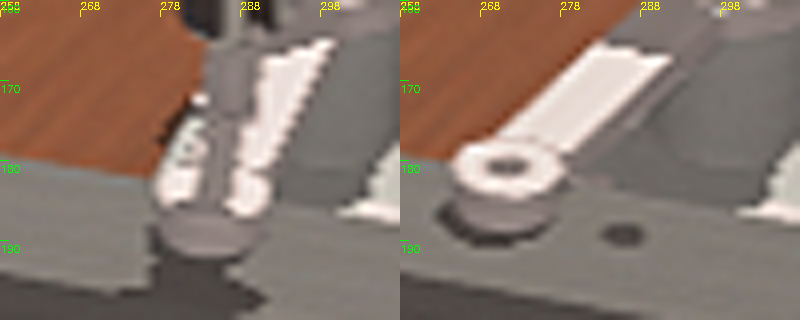

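Call:
{"fn": "servo_tool", "kwargs": {
  "jaw": [0,40,50,50,50],
  "slide": [
    [0,0,-0.0005],
    [0,0,0],
    [0,0,0],
    [0,0,0],
    [0,0,0]
  ],
  "twist": [0,0,0,0,0],
  "force": 80
}}

```text
time: 16.25
position: [638.0, 34.3, 153.3]
ee_rot: [0.21, 0.978, 0.0, 0.0]
ft_force: [-0.5, -0.3, -0.5]
grip_width: 42.7
gripper_force: 0.0
```

Call:
{"fn": "servo_tool", "kwargs": {
  "jaw": [50,50,50,50,50],
  "slide": [
    [0,0,0],
    [0,0,0],
    [0,0,0],
    [0,0,0],
    [0,0,0]
  ],
  "twist": [0.145,0.145,0.145,0.145,0.145]
}}

```text
time: 16.75
position: [637.9, 34.2, 153.3]
ee_rot: [0.546, 0.838, 0.0, 0.0]
ft_force: [0.4, -0.6, 0.5]
grip_width: 42.8
gripper_force: 0.0
```

Call:
{"fn": "servo_tool", "kwargs": {
  "jaw": [50,50,50,50,50],
  "slide": [
    [0,0,0],
    [0,0,0],
    [0,0,0],
    [0,0,0],
    [0,0,0]
  ],
  "twist": [0.145,0.145,0.145,0.145,0.145]
}}

```text
time: 17.25
position: [637.9, 34.3, 153.3]
ee_rot: [0.807, 0.59, 0.0, 0.0]
ft_force: [0.5, 0.3, -0.2]
grip_width: 42.5
gripper_force: 0.0
```

Call:
{"fn": "servo_tool", "kwargs": {
  "jaw": [50,50,50,50,50],
  "slide": [
    [0,0,0],
    [0,0,0],
    [0,0,0],
    [0,0,0],
    [0,0,0]
  ],
  "twist": [0.12,0,0,0,0]
}}

```text
time: 17.75
position: [637.7, 34.1, 153.2]
ee_rot: [0.839, 0.543, 0.0, -0.0]
ft_force: [0.2, 0.4, -0.1]
grip_width: 42.8
gripper_force: 0.0
```

```bash
python3 - <<'E'
from h import *
a=robot.read_camera("scene")[:,:,::-1].copy()
t=robot.read_camera("top")[:,:,::-1].copy()
o=robot.get_obs();print(o['qpos'].round(2),o['position'],o['ft_force'],o['ee_rot'])
p=o['position'].copy()
for z in(80,97,130,164): p[2]=z;print(z,proj("scene",p),(proj("scene",p)-[258,150])*8)
mosaic([(a,(258,140)),(t,(225,160))],"pics/m6.png",w=50,h=60,f=8)
E
```

```text
[-0.45  0.56  0.49  1.67 -0.3   0.99 -0.28] [637.66772142  33.98722008 153.24226002] [-0.5609769  -1.00923882 -0.26385514] [ 8.39607124e-01  5.43194134e-01  7.49056672e-05 -5.83892135e-05]
80 [286.59942363 189.08956382] [228.79538902 312.71651054]
97 [286.76691421 183.77319199] [230.13531368 270.18553593]
130 [287.09930639 173.22262602] [232.79445114 185.78100814]
164 [287.45218113 162.02191663] [235.61744908  96.17533306]
```

View pics/m6.png

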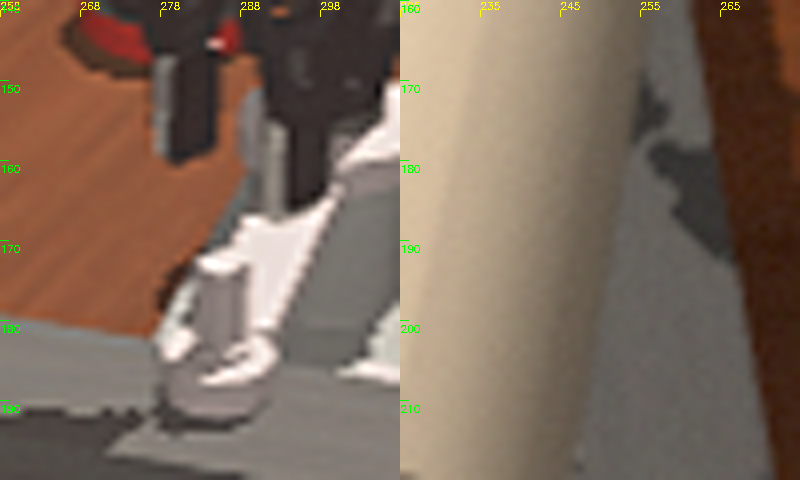

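Call:
{"fn": "servo_tool", "kwargs": {
  "jaw": [50,50,50,50,50],
  "slide": [
    [0,0,-0.02],
    [0,0,-0.03],
    [0,0,-0.03],
    [-0.04,0,-0.02],
    [-0.04,0,0]
  ],
  "twist": [0,0,0,0,0]
}}

```text
time: 18.35
position: [607.0, -38.8, 256.7]
ee_rot: [0.839, 0.545, 0.003, 0.002]
ft_force: [0.4, -1.3, 0.7]
grip_width: 42.3
gripper_force: 0.0
```

Call:
{"fn": "servo_tool", "kwargs": {
  "jaw": [50,50,50,50,50],
  "slide": [
    [-0.045,0,0],
    [-0.045,0,0],
    [-0.045,0,0],
    [-0.045,0,0],
    [0,0,0]
  ],
  "twist": [0,0,0,0,0]
}}

```text
time: 18.85
position: [526.9, -211.4, 254.1]
ee_rot: [0.843, 0.538, -0.001, 0.001]
ft_force: [0.3, 0.2, 0.1]
grip_width: 42.4
gripper_force: 0.0
```

```bash
python3 - <<'E'
from h import *
a=robot.read_camera("scene")[:,:,::-1].copy()
t=robot.read_camera("top")[:,:,::-1].copy()
cv2.imwrite("pics/s7.png",a)
print(robot.get_obs()['position'])
P=np.array([633.5,33.2,0])
for z in(97,101,131): print(z,(proj("scene",P+[0,0,z])-[272,165])*13+6,(proj("top",P+[0,0,z])-[236,160])*13+[396,6])
mosaic([(a,(272,165)),(t,(236,160))],"pics/m7.png",w=30,h=35,f=13)
E
```

```text
[ 530.21246343 -204.65893576  253.5260922 ]
97 [177.86347178 247.02155798] [549.94305979 143.39557255]
101 [178.34464228 230.6182107 ] [549.5232569  138.79804696]
131 [182.00821846 105.72503457] [546.28887161 103.37625887]
```

View pics/m7.png

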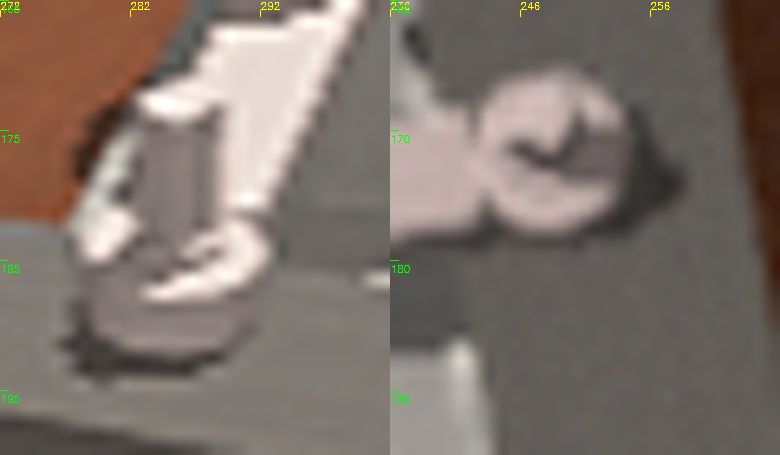

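Call:
{"fn": "servo_tool", "kwargs": {
  "jaw": [50,50,50,50,50],
  "slide": [
    [0.043,-0.0006,0],
    [0.043,-0.0006,0],
    [0.043,-0.0006,0],
    [0.043,-0.0006,0],
    [0.043,-0.0006,0]
  ],
  "twist": [0,0,0,0,0]
}}

```text
time: 19.45
position: [617.1, -1.5, 253.1]
ee_rot: [0.839, 0.544, 0.0, -0.0]
ft_force: [-0.0, -0.6, -0.1]
grip_width: 42.8
gripper_force: 0.0
```

Call:
{"fn": "servo_tool", "kwargs": {
  "jaw": [50,50,50,50,50],
  "slide": [
    [0.043,-0.0006,0],
    [0,0,0.03],
    [0,0,0.03],
    [0,0,0],
    [0,0,0]
  ],
  "twist": [0,0,0,0,0]
}}

```text
time: 19.95
position: [633.3, 35.0, 193.0]
ee_rot: [0.839, 0.544, -0.001, -0.0]
ft_force: [0.4, -0.2, -0.2]
grip_width: 42.9
gripper_force: 0.0
```

```bash
python3 - <<'E'
from h import *
o=robot.get_obs();p=o['position'];print(p,o['ee_rot'])
q=o['ee_rot'];from scipy.spatial.transform import Rotation as R
for T in([633.2,33.6,124],): print(R.from_quat(q).inv().apply(np.array(T)-p))
E
```

```text
[633.27033588  34.95051544 192.98912396] [ 8.39337897e-01  5.43609576e-01 -5.97320764e-04 -4.09275651e-04]
[-1.22269378  0.58034626 68.98910263]
```

Call:
{"fn": "servo_tool", "kwargs": {
  "jaw": [50,50,50,50,50],
  "slide": [
    [-0.0012,0.0006,0.02],
    [0,0,0.02],
    [0,0,0.015],
    [0,0,0.01],
    [0,0,0.004]
  ],
  "twist": [0,0,0,0,0]
}}

```text
time: 20.45
position: [633.6, 32.5, 123.9]
ee_rot: [0.84, 0.543, -0.0, -0.0]
ft_force: [0.1, 0.3, -0.1]
grip_width: 42.6
gripper_force: 0.0
```

Call:
{"fn": "servo_tool", "kwargs": {
  "jaw": [20,0,0,0,0],
  "slide": [
    [0,0,0],
    [0,0,0],
    [0,0,0],
    [0,0,0],
    [0,0,0]
  ],
  "twist": [0,0,0,0,0],
  "force": 20
}}

```text
time: 20.95
position: [633.8, 32.4, 124.6]
ee_rot: [0.84, 0.543, 0.0, 0.0]
ft_force: [0.5, -0.3, -0.5]
grip_width: -0.2
gripper_force: 0.0
```

Call:
{"fn": "servo_tool", "kwargs": {
  "jaw": [0,0,0,0,0],
  "slide": [
    [0,0,-0.02],
    [0,0,-0.03],
    [0,0,-0.03],
    [-0.04,0,-0.02],
    [-0.04,0,0]
  ],
  "twist": [0,0,0,0,0]
}}

```text
time: 21.45
position: [603.1, -40.3, 227.8]
ee_rot: [0.839, 0.544, 0.003, 0.002]
ft_force: [1.1, -0.9, -0.2]
grip_width: -0.0
gripper_force: 0.0
```

Call:
{"fn": "servo_tool", "kwargs": {
  "jaw": [40,40,40,40,40],
  "slide": [
    [-0.045,0,0],
    [-0.045,0,0],
    [-0.045,0,0],
    [-0.03,0,0],
    [0,0,0]
  ],
  "twist": [0,0,0,0,0]
}}

```text
time: 21.95
position: [530.2, -197.2, 225.0]
ee_rot: [0.842, 0.539, -0.001, 0.001]
ft_force: [0.9, -0.3, 0.3]
grip_width: 33.8
gripper_force: 0.0
```

```bash
python3 - <<'E'
from h import *
a=robot.read_camera("scene")[:,:,::-1].copy()
t=robot.read_camera("top")[:,:,::-1].copy()
cv2.imwrite("pics/s8.png",a);cv2.imwrite("pics/t8.png",t)
s7=cv2.imread("pics/s7.png").astype(int);d=np.abs(a.astype(int)-s7)[160:200,265:300].max(2)
print("change since s7",(d>25).sum(),np.argwhere(d>25).mean(0)+[160,265] if (d>25).any() else "")
for c in("scene","top"):
    for n in("pin","eye","short_pin"): print(c,n,[(np.round(b["bbox"],1).tolist(),round(b["p"],2)) for b in robot.boxes_of(n,c)][:5])
o=robot.get_obs();print(o['position'])
E
```

```text
change since s7 0 
scene pin [([108.3, 261.2, 10.0, 35.9], 0.73), ([112.8, 240.8, 12.2, 34.4], 0.66), ([139.5, 279.0, 10.0, 30.2], 0.52)]
scene eye [([279.5, 95.5, 39.0, 98.5], 0.63)]
scene short_pin [([181.3, 241.2, 13.3, 7.3], 0.56)]
top pin [([241.3, 163.4, 7.2, 9.0], 0.45), ([391.4, 205.5, 9.4, 10.0], 0.43), ([397.6, 234.3, 3.7, 8.5], 0.43), ([372.2, 252.2, 11.1, 3.7], 0.42)]
top eye []
top short_pin []
[ 533.59644984 -189.64644506  224.03052151]
```

```bash
python3 - <<'E'
from h import *
np.set_printoptions(precision=1,suppress=True)
for z in(90,100,110,120,131,140): X=onz("scene",285.35,172.1,z);print(z,X,proj("top",X),(proj("top",X)-[236,160])*13+[396,6])
E=[onz("top",236+(549-396)/13,160+144/13.,97)];print("eye",E)
s=cv2.imread("pics/s8.png");t=cv2.imread("pics/t8.png")
def draw(cam,im,o,f,zc,xy,yaw):
    h,w=35,30
    c=cv2.resize(im[o[1]:o[1]+h,o[0]:o[0]+w],None,fx=f,fy=f,interpolation=cv2.INTER_CUBIC)
    P=lambda X:tuple(np.round((proj(cam,X)-o)*f+f/2-.5).astype(int).tolist())
    x,y=xy
    for z,r in((zc,11),(zc+4,11),(97,19)):
        q=np.array([P([x+r*np.cos(a),y+r*np.sin(a),z]) for a in np.linspace(0,6.283,40)]);cv2.polylines(c,[q],True,(0,255,0) if r==11 else (255,200,0),1)
    for z in(zc+4,zc+34):
        q=np.array([P([x+9.9*np.cos(yaw+k*np.pi/2),y+9.9*np.sin(yaw+k*np.pi/2),z]) for k in range(4)]);cv2.polylines(c,[q],True,(0,0,255),1)
    return c
o1=(270,164);o2=(234,158);f=13
k=[draw("scene",s,o1,f,97,(632,32.5),1.932),draw("top",t,o2,f,97,(632,32.5),1.932)]
g=[cv2.resize(np.uint8(255*np.clip(im[o[1]:o[1]+35,o[0]:o[0]+30]/255.,0,1)**.6),None,fx=7,fy=7,interpolation=cv2.INTER_NEAREST) for im,o in((s,o1),(t,o2))]
A=np.vstack([np.hstack([cv2.resize(x,(400,467)) for x in k])])
cv2.imwrite("pics/m8.png",A)
# grayscale of top patch
print(cv2.cvtColor(t,cv2.COLOR_BGR2GRAY)[161:182,238:260])
E
```

```text
90 [604.9  97.7  90. ] [226.6 180.7] [273.8 274.7]
100 [611.5  82.6 100. ] [231.4 177.7] [336.3 235.5]
110 [618.   67.4 110. ] [236.3 174.6] [399.7 195.8]
120 [624.6  52.3 120. ] [241.2 171.5] [463.9 155.5]
131 [631.9  35.6 131. ] [246.7 168. ] [535.6 110.6]
140 [637.8  22.  140. ] [251.3 165.2] [595.1  73.3]
eye [array([631.9,  33.4,  97. ])]
[[101  96  94  94  96  98  93  96  93  92  93  95  92  96  95  95  96  93
   96  93  93  95]
 [ 79  93  93  92  95  95  94  96  94  93  95  92  96  96  94  96  95  93
   95  93  93  92]
 [ 76  95  95  96  95  94  97  93  95  94  91  95  92  92  96  96  95  94
   92  94  94  95]
 [ 76  96  95  93  93  96  95  95  94  92  92  96  93  94  97  96  94  92
   90  94  93  94]
 [127 101  96  95  96  93  95 101 109 110 129 128 111  88  97  97  94  90
   94  94  93  92]
 [168 120  95  95  95 101 130 156 163 174 179 156 147 135 111  95  93  93
   94  96  93  95]
 [177 132  96  97  97 125 171 187 193 197 192 170 165 174 145 100  95  92
   92  95  94  92]
 [179 173 152 142 117 173 185 186 196 191 190 177 142 181 172 134  77  82
   90  95  93  93]
 [184 193 
[... 499 characters left out ...]
9 159 149 151 140  96  51  51
   49  50  68  94]
 [184 183 183 183 170 134 179 191 182 175 177 187 184 175 140  81  50  53
   55  59  84  93]
 [184 179 176 167 134  90 128 165 179 188 186 174 158 128  85  58  53  60
   75  81  94  98]
 [140 136 130 119  93  63  66 105 132 139 141 124 102  64  58  51  63  81
   93  93  93  95]
 [ 78  69  71  68  57  63  78  82  82  81  82  78  67  80  78  79  83  95
   93  96  95  95]
 [ 81  82  86  77  79  85  95  93  93  90  91  90  84  92  95  96  96  97
   96  95  93  94]
 [ 81  86  87  91  95  97  96  93  96  96  93  96  97  95  97  96  99  97
   96  96  93  95]
 [ 83  84  88  91  99  96  97  97  95  98  97  97  96  95  95  97  96  95
   94  94  93  93]]
```

View pics/m8.png

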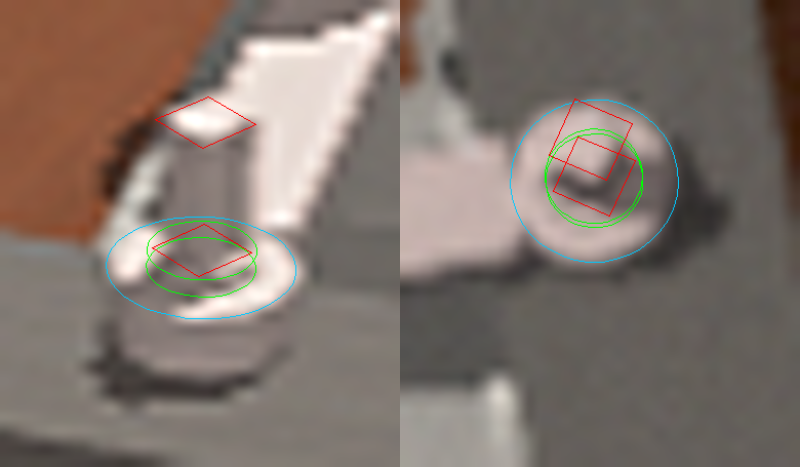

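```bash
python3 - <<'E'
from h import *
np.set_printoptions(precision=1,suppress=True)
y=np.array([.912,-.41,0]);C=np.array([637.7,34,0])
for z in(135,142,148,155): print(z,*[(proj("scene",C+s*y*d+[0,0,z])-[258,140])*8+4 for s in(-1,1) for d in(21,35)])
o=robot.get_obs();print(o['time'],o['grip_width'],o['gripper_force'],o['position'])
for c in("scene","top"):
    im=robot.read_camera(c)[:,:,::-1];cv2.imwrite(f"pics/{c}9.png",im);p=np.array([632,32.5,0]); 
    d=np.abs(im.astype(int)-cv2.imread("pics/"+c[0]+"8.png")).max(2);print(c,(d>25).sum())
E
```

```text
135 [195.2 231.5] [167.6 214.9] [280.4 282.7] [309.7 300.3]
142 [195.6 213.3] [168.  196.8] [281.1 264.2] [310.5 281.7]
148 [196.  197.6] [168.3 181.2] [281.8 248.3] [311.2 265.8]
155 [196.4 179.2] [168.6 162.9] [282.5 229.7] [312.1 247. ]
22.35 34.079505920482546 0.0 [ 533.6 -189.6  224. ]
scene 3177
top 2647
```

```bash
python3 - <<'E'
from h import *
np.set_printoptions(precision=1,suppress=True)
y=np.array([.411,.911,0]);C=np.array([483.9,-333,0])
for z in(129,136,142,150,160): print(z,*[(proj("scene",C+s*y*d+[0,0,z])-[125,220])*8+4 for s in(-1,1) for d in(21,35)])
# compare eye patches in newest pictures with s8/t8
for c,(r,k) in(("scene",(165,272)),("top",(160,236))):
    im=cv2.imread(f"pics/{c}9.png").astype(int);b=cv2.imread(f"pics/{c[0]}8.png").astype(int)
    d=np.abs(im-b).max(2);rr=np.argwhere(d>25);print(c,rr.min(0),rr.max(0),(d[r:r+30,k:k+30]>25).sum())
E
```

```text
129 [165. 160.] [117.8 181. ] [302.5  98.9] [347.1  79.1]
136 [161.3 139.9] [113.9 160.8] [299.5  78.9] [344.3  59.2]
142 [158.2 122.4] [110.6 143.3] [296.9  61.7] [341.8  42. ]
150 [154.  99.] [106.2 119.8] [293.3  38.5] [338.5  18.9]
160 [148.6  69.5] [100.5  90.2] [288.9   9.2] [334.3 -10.3]
scene [0 9] [352 225] 0
top [116 195] [383 432] 0
```

Call:
{"fn": "servo_tool", "kwargs": {
  "jaw": [0,0,0,0,0],
  "slide": [
    [0.043,-0.0003,0],
    [0.043,-0.0003,0],
    [0.043,-0.0003,0],
    [0.043,-0.0003,0],
    [0.043,-0.0003,0]
  ],
  "twist": [0,0,0,0,0]
}}

```text
time: 22.95
position: [620.5, 7.7, 224.2]
ee_rot: [0.84, 0.543, 0.0, -0.0]
ft_force: [0.7, -1.3, 1.0]
grip_width: 0.3
gripper_force: 0.0
```

Call:
{"fn": "servo_tool", "kwargs": {
  "jaw": [0,0,0,0,0],
  "slide": [
    [0.028,0,0.03],
    [0,0,0.03],
    [0,0,0.02],
    [0,0,0],
    [0,0,0]
  ],
  "twist": [0,0,0,0,0]
}}

```text
time: 23.45
position: [631.5, 31.1, 144.3]
ee_rot: [0.84, 0.543, -0.0, 0.0]
ft_force: [0.6, -0.7, 0.3]
grip_width: 0.0
gripper_force: 0.0
```

Call:
{"fn": "servo_tool", "kwargs": {
  "jaw": [0,0,0,0,0],
  "slide": [
    [0.001,0.0005,0.004],
    [0,0,0.004],
    [0,0,0.004],
    [0,0,0.003],
    [0,0,0]
  ],
  "twist": [0,0,0,0,0]
}}

```text
time: 23.95
position: [631.9, 31.9, 128.7]
ee_rot: [0.84, 0.543, -0.0, -0.0]
ft_force: [-0.1, -0.1, 0.4]
grip_width: -0.1
gripper_force: 0.0
```

Call:
{"fn": "servo_tool", "kwargs": {
  "jaw": [0,0,0,0,0],
  "slide": [
    [0,0,0.001],
    [0,0,0.001],
    [0,0,0.001],
    [0,0,0.001],
    [0,0,0]
  ],
  "twist": [0,0,0,0,0]
}}

```text
time: 24.45
position: [632.2, 31.9, 125.0]
ee_rot: [0.84, 0.543, -0.0, -0.0]
ft_force: [-0.6, -0.2, 0.7]
grip_width: 0.1
gripper_force: 0.0
```

Call:
{"fn": "servo_tool", "kwargs": {
  "jaw": [0,0,0,0,0],
  "slide": [
    [0,0,0.0005],
    [0,0,0.0005],
    [0,0,0.0005],
    [0,0,0.0005],
    [0,0,0]
  ],
  "twist": [0,0,0,0,0]
}}

```text
time: 24.95
position: [633.0, 31.8, 123.8]
ee_rot: [0.84, 0.543, 0.001, 0.0]
ft_force: [0.9, -0.7, 3.2]
grip_width: -0.1
gripper_force: 1.7
```

Call:
{"fn": "servo_tool", "kwargs": {
  "jaw": [0,0,0,0,0],
  "slide": [
    [0,0,0.0005],
    [0,0,0.0005],
    [0,0,0],
    [0,0,0],
    [0,0,0]
  ],
  "twist": [0,0,0,0,0]
}}

```text
time: 25.45
position: [633.7, 31.7, 123.6]
ee_rot: [0.84, 0.543, 0.001, 0.001]
ft_force: [0.9, -0.0, 6.9]
grip_width: -0.2
gripper_force: 3.5
```

Call:
{"fn": "servo_tool", "kwargs": {
  "jaw": [0,0,0,0,0],
  "slide": [
    [0,0,-0.01],
    [0,0,-0.03],
    [0,0,-0.04],
    [-0.02,0,-0.03],
    [-0.04,0,0]
  ],
  "twist": [0,0,0,0,0]
}}

```text
time: 25.95
position: [611.2, -19.5, 236.9]
ee_rot: [0.838, 0.546, 0.004, 0.001]
ft_force: [0.7, 0.1, -0.6]
grip_width: -0.1
gripper_force: 0.0
```

Call:
{"fn": "servo_tool", "kwargs": {
  "jaw": [0,0,0,0,0],
  "slide": [
    [-0.04,0,0],
    [-0.045,0,0],
    [-0.045,0,0],
    [-0.03,0,0],
    [0,0,0]
  ],
  "twist": [0,0,0,0,0]
}}

```text
time: 26.45
position: [538.7, -174.7, 232.8]
ee_rot: [0.842, 0.539, -0.001, 0.0]
ft_force: [-0.6, 0.0, -0.8]
grip_width: 0.1
gripper_force: 0.0
```

```bash
python3 - <<'E'
from h import *
a=robot.read_camera("scene")[:,:,::-1];b=cv2.imread("pics/s8.png")
g=lambda im:np.float32(cv2.cvtColor(np.ascontiguousarray(im[166:194,272:298]),cv2.COLOR_BGR2GRAY))
print(robot.get_obs()['position'],(np.abs(g(a)-g(b))>25).sum(),cv2.phaseCorrelate(g(b),g(a)))
for zc in(97,99,101):  # predicted rows of grip top centre / shaft gap check
    print(zc,proj("scene",[632,32.8,zc+34]))
gc=cv2.cvtColor(np.ascontiguousarray(a),cv2.COLOR_BGR2GRAY); print(gc[168:194,278:294])
E
```

```text
[ 540.30612795 -171.40007933  232.54209685] 44 ((0.39974303677443146, -0.10546020989547955), 0.991093130464907)
97 [284.95624181 172.61020883]
99 [284.97477239 171.96067851]
101 [284.99333612 171.30998609]
[[102 103 105 102 100 102  93  94 101  96 189 235 229 226 225 226]
 [103 103 102 101 103  80  82 101  91 158 220 229 224 222 222 222]
 [103 102 100 101 101  90  90  96  95 184 233 225 222 221 223 223]
 [100  99 100 102  77  77 102 182 214 214 228 224 221 223 223 222]
 [100 102 104  76  94 155 224 243 236 232 229 224 222 224 223 222]
 [106  82  47  51 108 205 251 246 236 238 200 195 226 224 222 223]
 [ 82  51  46  97 121 107 124 205 215 139 105 186 229 223 222 227]
 [ 50  47  79 182 181 113 116 118 118 116 113 191 230 223 224 230]
 [ 51  55 161 219 175 117 121 132 130 121 117 193 231 224 227 238]
 [ 45 102 194 166  92 119 122 133 133 123 119 194 230 225 231 212]
 [ 51 161 218 161  98 122 123 130 131 123 116 191 231 227 239 196]
 [117 181 163  80 101 122 122 130 129 119 130 199 232 232 216 153]
 [170 215 159  85 102 119 122 130 130 119 127 203 241 239 187 111]
 [185 153 129 188 166 117 122 131 129 117 126 185 183 154 146 110]
 [202 229 243 229 182 135 121 129 126 115 145 213 241 204 129 107]
 [167 223 240 185  98 105 112 127 119 197 240 213 219 215 147 100]
 [141 209 245 186 103 123 125 119 163 201 150 175 232 238 183  89]
 [123 152 143 107 112 114 121 120 114 143 207 233 234 221 159 112]
 [114 108 120 123 121 118 114 107 193 242 235 238 227 163 113 124]
 [116 112 121 129 137 133 198 238 231 218 210 170 112 114 117 122]
 [123 114 121 126 128 128 126 126 126 124 122 119 119 118 121 126]
 [ 70 104 122 125 127 128 129 130 131 132 131 130 122 117 120 125]
 [ 61  92 122 133 134 136 135 133 131 131 131 130 131 123 117 124]
 [ 67  66  72 101 131 142 140 142 140 138 134 112 108 126 125 124]
 [ 63  68  69  66  69  74  86  95  90  81  65  56  97 127 123 124]
 [ 63  66  68  66  64  64  62  62  61  60 104 132 128 126 126 123]]
```

```bash
python3 -c "
from h import *
print(robot.finish_job())"
```

```text
the job is handed in; nothing more can be done
None
```

The long pin stands down through the eye and the plate hole. In the last picture its collar looks flush on the eye, to about a millimetre. The gripper is clear of it, and I handed the job in at about 27 s. The pin found the plate hole when I let go of it to change my grip, not while I was pressing. A gentle 7 N press on its top afterwards met firm resistance.

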